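# Hover a sensing probe over a fossil through a guide bush

### The arm

A 6-joint arm with a two-finger parallel gripper is mounted at the origin on the work surface. World frame = base frame: x ahead of the robot, y to its left, z up, the work surface at z = 0. Lengths are in m, angles in rad, forces in N, time in s.
With the tool pointing down it reaches from about 0.3 to 0.875 m from the base axis. Payload 6.4 kg.
Tool frame: the origin (TCP) lies at the very end of the fingers, on their centre line; the grasp point (between the pads) lies tcp_to_grasp behind it (tcp_to_grasp is the distance from the TCP to the grasp point, in m); z points along the fingers, y is the direction in which the jaws open and shut (so a half turn about z gives the same grasp; the last joint's range is limited). The gripper opens to 85 mm and grips with 20 to 120 N. Pads are 22 mm wide; open, the fingers measure 114 mm over their backs; the gripper's body (76 mm by 85 mm) begins 54 mm behind the grasp point. The pads swing forward as they close: fully open they stand 13 mm farther back than shut.
Start: joints at [-1.361, 0.181, 1.607, -0, 1.354, -0.206], TCP at [0.232, -0.526, 0.231] pointing down, gripper open.
Joint ranges: [-2.99, 2.99], [-0.89, 2.07], [0.3, 2.58], [-1.14, 4.28], [0, 2.63], [-3.12, 3.12]. Speed limits (rad/s): [2.57, 2.57, 3.01, 3.14, 3.14, 3.14].

### API

Orientations are given as a unit quaternion [w, x, y, z].
In Python, from bench import get_obs, camera, hand_in, tcp_to_grasp gives the robot as it stands.
- The arm moves only by the shell command python3 -m inch 'ROWS' [OPENING]. ROWS is JSON, a list of rows, each an object with "delta_pos": the shift along the tool's x, y, z in cm, a list of three; "rotation": the turn, a rotation vector about the tool's x, y, z in rad, a list of three. In form: [{"delta_pos": [x, y, z], "rotation": [rx, ry, rz]}, ...]. A call has 1 to 10 rows; each row shifts and turns the commanded pose from where the row before left it, along the tool's axes as they then stand; what a row does not reach is not made up. A row lasts 1/10 s, in which the tool goes at most 50 mm and 8.59 degrees, less where a joint would pass 70% of its speed; a pose out of reach is approached as far as the arm can. A call is refused whole if a number of a shift passes 5 or a number of a turn 0.15, either way. A call with a gripper value outside its range is refused whole. OPENING is the finger opening in cm, from 0 to 8.54, set as the call begins (- or left out, the last holds). The fingers move at their own pace and stop on an object; the grip force is fixed at half the most. Time passes only in rows, so rows that do not move let the fingers close. It gives the time, the measured TCP pose, the force and the opening at its end, in the units of the state.
- get_obs(): the state, without advancing time (a new reading comes with each control period).
- camera(name): name is "side" or "top"; returns a dict with "color" (400x640x3 uint8, red, green, blue), "vfov" (degrees; the focal length in pixels is half the picture's height over the tangent of half this angle, whatever the lens; pixels are square), "cx", "cy" (the principal point, pixels), "eye" and "orientation" of the camera in the world. Camera axes: x right, y down, z forward; pixel columns grow to the right and rows downward; lengths in m; the calibration is good to about 2 mm. A picture is of the moment at which its call begins. There is no depth.
- hand_in(): hands the job in, once; it reports no verdict.
The state is a dict: "time_s": time; "q": joint angles; "dq": joint speeds; "joint_efforts": joint torques, N m; "eef_pos": TCP position; "eef_rot": TCP orientation; "wrist_force": force on the tool from outside, world axes, zero at the start; "torque": the same for the moment, N m; "opening": opening from 0.0 (shut) to 1.0 (fully open).
Only numpy, scipy, OpenCV 4.12 (cv2) and the standard library are available. Lean on these libraries where they do the work, as an engineer would, in place of code of your own. Each camera call takes 0.05 s, during which the arm holds its last target.

### The job

Stand the brass guide bush upright, flange down, across the two narrow bars of the bridge with its bore centred over the red dot on the fossil bone, and let go of it. Then take the green-handled probe out of its wooden holder, bring it over the bush and lower its rod from above through the bore without touching the bush, until the tip hangs about 15 mm above the bone. Finish while still holding the probe there, still, upright and centred in the bore; touch neither the bone nor its plaster bed at any time, and leave the other things on the table where they are.

Things in the scene. Friction and masses are not known exactly. Their poses are not given: they have to be found in the camera images.
- guide_center (a point): The guide bush, loose: a steel flange 68 mm in diameter and 10 mm thick with a brass neck 48 mm in diameter and 30 mm tall standing on it, 40 mm tall in all, and a round bore 24 mm in diameter right through along its axis. It starts standing on the table, flange down, and weighs about 250 g. This point is on its axis half-way up, 20 mm above its underside; z is its axis, up.
- guide: The same guide bush itself; its origin is on the axis at the underside of the flange, z along the axis, up.
- probe_handle (a point): The probe, loose: a straight steel rod 12 mm in diameter and 100 mm long pointing down, below a round green handle 26 mm in diameter and 60 mm tall on the same axis; about 120 g. It starts hanging upright in its holder, the foot of the handle resting on the holder's top, so the whole handle stands free above the holder. This point is the middle of the handle, 130 mm above the rod's tip; z is the axis, pointing from tip to handle.
- probe_tip (a point): The tip of the probe's rod (flat end, on the axis), 130 mm below the middle of the handle; z is the axis, towards the handle.
- probe: The same probe itself; origin at the rod's tip, z along the axis towards the handle.
- holder: Wooden holder block, fixed, 80 x 80 mm and 110 mm tall, with an upright through hole 16 mm in diameter at its centre, in which the probe hangs. Origin at the centre of its underside. It and the bush may stand left or right.
- mark_center (a point): Red dot, 16 mm in diameter, painted on the crest (top line) of the bone between the bridge's two bars. This point is at the dot's centre on the bone's surface, 68 mm above the table and 42 mm below the top of the bars.
- fossil: Brown fossil bone, fixed and fragile, 300 mm long, lying along its own y axis, its shaft 60 mm thick with thicker ends, bedded in white plaster (320 x 88 mm, at most 32 mm tall); the crest of the shaft is 68 mm and the ends at most 80 mm above the table. Origin on the table under the middle of the bone.
- bridge: Fixed bridge over the bone: two level aluminium bars along its own y axis, each 14 mm wide, 12 mm tall and 230 mm long, their centre lines 52 mm apart (free gap 38 mm), the gap right above the bone's crest. The bars' top is 110 mm above the table. They lie on two dark cross pieces with legs, 104 mm either side of the middle. Origin on the table under the middle.
- pliers: Pliers with red grips, lying, about 170 mm long, a bystander; origin underneath near the pivot.
- brush: Brush, lying, a bystander.
- glue: Small white glue bottle with orange cap, standing, 44 mm in diameter, 85 mm tall, a bystander; origin at the centre of its underside.
- fragment_a: Brown bone fragment, 58 mm across, 28 mm tall, in front of the bone, a bystander; origin at the centre of its underside.
- fragment_b: Brown bone fragment, 44 mm across, 22 mm tall, beyond the bone, a bystander; origin at the centre of its underside.
- cup: White cup, 72 mm across, 60 mm tall, standing, a bystander; origin at the centre of its underside.

How it is judged:
On the way, in this order (a step that is already met when the one before it is completed fails the run):
1. the bush stands on both bars with its bore over the red dot, let go (horizontal distance between guide_center and mark_center below 0.008 m and height (world z) of guide_center between 0.126 and 0.133 m and angle between guide_center's own z axis and vertical below 0.06 rad and contact force between guide and the fingers below 0.1 N and contact force between guide and bridge above 0.5 N), for 0.2 s.
2. the probe is held above the bush, its tip over the bore (z of probe_tip in the frame of guide above 0.04 m and horizontal distance between probe_tip and guide_center below 0.012 m and contact force between probe and the fingers above 0.5 N), for 0.05 s.
At the end, for the whole second after the job is handed in: Bush flat on the bars (4 mm, 0.06 rad), let go, axis within 8 mm of the dot; probe held still and upright (0.08 rad) by the fingers, tip within 4.5 mm and handle within 8 mm of the bush axis, tip 5 to 27 mm above the bone, touching neither bush nor bone (all of step 1 and horizontal distance between probe_tip and guide_center below 0.0045 m and horizontal distance between probe_handle and guide_center below 0.008 m and angle between probe_handle's own z axis and vertical below 0.08 rad and height (world z) of probe_tip between 0.073 and 0.095 m and contact force between probe and the fingers above 0.5 N and contact force between probe and guide below 0.2 N and contact force between probe and fossil below 0.2 N and linear speed of probe below 0.02 m/s); the arm keeps its last pose, push and grip.
It fails at once if the probe touches the guide bush (contact force between probe and guide above 0.2 N).
It fails at once if the bone or its plaster bed is touched (contact force between fossil and anything else above 0.5 N).
It fails at once if a bystander is moved more than 30 mm (distance of any of pliers, brush, glue, fragment_a, fragment_b, cup from where it was at the start of the episode above 0.03 m).
It also fails if it takes over 58 s, if anything falls off the work surface, if the arm or the gripper's body presses on something with over 40 N, if the wrist force passes 120 N, or if a joint passes its speed limit or range.

## Working session

There is one attempt and no reset: what is moved stays moved. The work goes in short steps, Python scripts to look and compute and a shell command to move; the robot and the scene stay as the last step left them, time stands still between calls to the robot, and variables do not carry over. Pictures are saved under pics/ and viewed, and the job is handed in when it is done.

```bash
ls; mkdir -p pics; python3 - <<'E'
from bench import get_obs,camera,tcp_to_grasp
import cv2
print(tcp_to_grasp); print(get_obs())
for n in("side","top"):
    c=camera(n); cv2.imwrite(f"pics/{n}0.png",c["color"][:,:,::-1]); print({k:v for k,v in c.items() if k!="color"})
E
```

```text
pics
0.0187
{'time_s': 0.0, 'q': array([-1.36131794e+00,  1.81551668e-01,  1.60801161e+00, -4.84739488e-06,
        1.35377097e+00, -2.06274103e-01]), 'dq': array([ 0.00037482, -0.00120267,  0.00093259, -0.00028194,  0.00042996,
       -0.00032448]), 'joint_efforts': array([ 1.43520207e-03, -4.44876873e+01, -3.51332402e+01, -2.28213794e-04,
        9.07285488e-03,  2.37166898e-05]), 'eef_pos': array([ 0.23214221, -0.52545867,  0.23037642]), 'eef_rot': array([-8.70788832e-04,  9.78470948e-01,  2.06382766e-01, -3.76151756e-06]), 'wrist_force': array([-0.55002373, -0.40624189, -0.40140708]), 'torque': array([0.00045641, 0.02044684, 0.01132648]), 'opening': 0.9965554474196533}
{'vfov': 46.82180229968249, 'cx': 319.32609725961277, 'cy': 197.198678510696, 'eye': array([0.37655683, 0.7757993 , 0.89384577]), 'orientation': array([ 0.0420272 , -0.11903007,  0.91668595, -0.37914698])}
{'vfov': 44.94501326164207, 'cx': 319.6192387225567, 'cy': 198.014025225958, 'eye': array([0.33131665, 0.02969535, 1.63109117]), 'orientation': array([ 0.05135546, -0.70221396,  0.70682542, -0.06823483])}
```

View pics/side0.png

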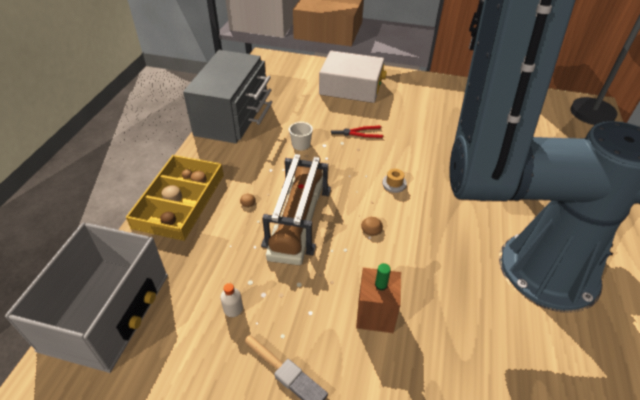

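View pics/top0.png

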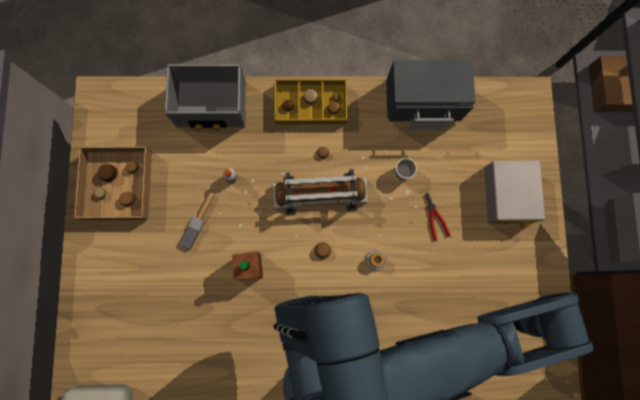

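The top view shows the bush at about (376,260), the holder with its green handle at (245,265), and the bridge around (320,192) with the dot near (334,188). Next I'll measure with colour masks.

```bash
cat > h.py <<'E'
import numpy as np, cv2
from scipy.spatial.transform import Rotation as R
from bench import get_obs,camera,tcp_to_grasp
def q2R(q): return R.from_quat([q[1],q[2],q[3],q[0]]).as_matrix()
def ray(c,u,v):
    f=200/np.tan(np.radians(c["vfov"])/2)
    d=q2R(c["orientation"])@np.array([(u-c["cx"])/f,(v-c["cy"])/f,1]); return c["eye"],d/np.linalg.norm(d)
def onz(c,u,v,z):
    e,d=ray(c,u,v); return e+d*(z-e[2])/d[2]
def proj(c,p):
    f=200/np.tan(np.radians(c["vfov"])/2)
    x=q2R(c["orientation"]).T@(np.asarray(p)-c["eye"]); return np.array([c["cx"]+f*x[0]/x[2],c["cy"]+f*x[1]/x[2]])
def tri(c1,p1,c2,p2):
    A=0;b=0
    rs=[ray(c1,*p1),ray(c2,*p2)]
    for e,d in rs:
        P=np.eye(3)-np.outer(d,d);A=A+P;b=b+P@e
    X=np.linalg.solve(A,b); return X,[np.linalg.norm((np.eye(3)-np.outer(d,d))@(X-e)) for e,d in rs]
def blobs(mask,amin=4):
    n,l,s,ce=cv2.connectedComponentsWithStats(mask.astype(np.uint8)); return [(s[i,4],ce[i].round(2),s[i,:4]) for i in range(1,n) if s[i,4]>=amin]
def crop(c,u0,v0,w,h,k,name):
    im=c["color"][v0:v0+h,u0:u0+w,::-1]; cv2.imwrite("pics/"+name,cv2.resize(im,None,fx=k,fy=k,interpolation=cv2.INTER_CUBIC))
E
python3 - <<'E'
from h import *
t=camera("top");s=camera("side")
for n,c in(("top",t),("side",s)):
    hsv=cv2.cvtColor(c["color"],cv2.COLOR_RGB2HSV).astype(int);H,S,V=hsv[...,0],hsv[...,1],hsv[...,2]
    print(n,"red",blobs(((H<6)|(H>174))&(S>190)&(V>80)),"\ngreen",blobs((H>45)&(H<85)&(S>120)&(V>40)),"\nbrass",[b for b in blobs((H>14)&(H<26)&(S>170)&(V>90)) if b[0]<600])
def cc(a,n,**k): crop(*a,n)
crop(t,265,160,110,60,7,"tb.png"); crop(s,255,145,80,120,5,"sb.png"); crop(t,340,230,70,60,8,"tg.png"); crop(s,370,155,60,50,10,"sg.png")
a=cv2.imread
def pad(i,w): return cv2.copyMakeBorder(i,0,0,0,w-i.shape[1],0)
cv2.imwrite("pics/g.png",cv2.resize(cv2.vconcat([pad(a("pics/tg.png"),600),pad(a("pics/sg.png"),600)]),None,fx=.6,fy=.6))
E
```

```text
top red [(np.int32(155), array([436.47, 223.01]), array([430, 210,  20,  30], dtype=int32))] 
green [(np.int32(61), array([243.57, 265.02]), array([239, 261,  10,   9], dtype=int32))] 
brass [(np.int32(16), array([341.56, 105.25]), array([338, 103,   6,   6], dtype=int32)), (np.int32(4), array([528.  , 224.75]), array([527, 224,   3,   2], dtype=int32)), (np.int32(63), array([376.51, 259.7 ]), array([371, 254,  12,  12], dtype=int32))]
side red [(np.int32(138), array([363.9 , 131.59]), array([350, 126,  32,  11], dtype=int32)), (np.int32(17), array([300.35, 186.  ]), array([298, 184,   5,   5], dtype=int32))] 
green [(np.int32(265), array([382.34, 275.97]), array([376, 264,  14,  25], dtype=int32))] 
brass [(np.int32(36), array([382.67,  74.44]), array([380,  70,   6,   9], dtype=int32)), (np.int32(53), array([147.74, 297.3 ]), array([145, 293,   7,  10], dtype=int32)), (np.int32(57), array([132.54, 322.28]), array([129, 318,   8,  10], dtype=int32))]
```

View pics/tb.png

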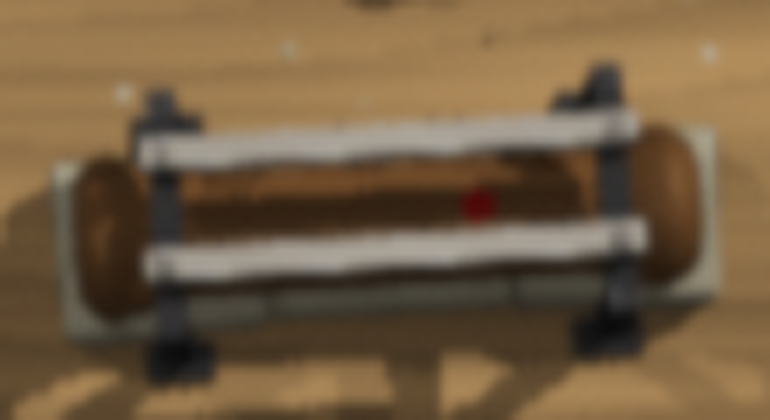

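View pics/sb.png

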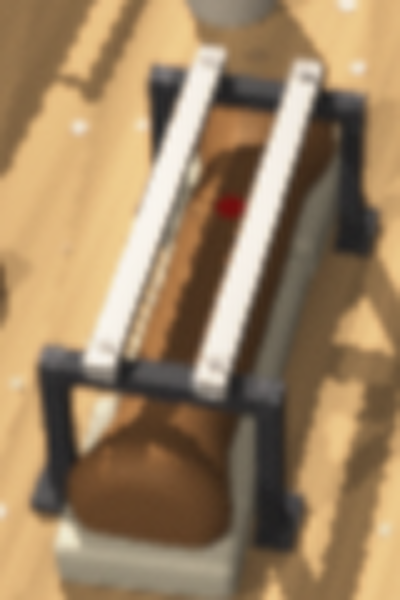

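View pics/g.png

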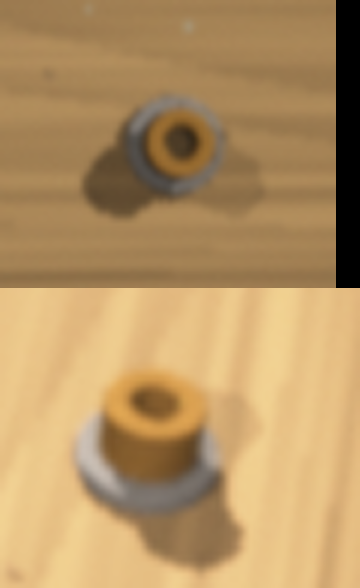

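The dot shows clear between the bars in both views, at about top (333.3,189.2) and side (300.7,186.2). The bush neck and its bore also show in both views. Now I'll compute positions.

```bash
cat > m.py <<'E'
from h import *
t=camera("top");s=camera("side")
def hs(c): 
    h=cv2.cvtColor(c["color"],cv2.COLOR_RGB2HSV).astype(int); return h[...,0],h[...,1],h[...,2]
def roi(m,u0,v0,w,h):
    o=np.zeros_like(m);o[v0:v0+h,u0:u0+w]=m[v0:v0+h,u0:u0+w];return o
def cen(c,box,minS=130):
    # redness weighted centroid
    im=c["color"].astype(float);w=im[...,0]-1.0*np.maximum(im[...,1],im[...,2]); 
    u0,v0,ww,hh=box; return w[v0:v0+hh,u0:u0+ww].round(0)
E
python3 - <<'E'
from m import *
H,S,V=hs(t);H2,S2,V2=hs(s)
rt=blobs(roi(((H<8)|(H>172))&(S>150),320,175,30,25)); rs=blobs(roi(((H2<8)|(H2>172))&(S2>150),285,170,30,30))
print(rt,rs)
for b in rt: print("dot top",onz(t,*b[1],.068))
for b in rs: print("dot side",onz(s,*b[1],.068))
print("tri",tri(t,rt[0][1],s,rs[0][1]))
# bush
mt=roi((H>12)&(H<26)&(S>150)&(V>60),360,240,32,40); ms=roi((H2>10)&(H2<24)&(S2>150)&(V2>60),380,160,35,40)
print(blobs(mt),blobs(ms))
# neck outline fit via hull (top)
for n,c,m in(("t",t,mt),("s",s,ms)):
    cn=max(cv2.findContours(m.astype(np.uint8),cv2.RETR_EXTERNAL,cv2.CHAIN_APPROX_NONE)[0],key=cv2.contourArea);print(n,cv2.minEnclosingCircle(cn),cv2.boundingRect(cn))
    if n=="t":
        (u,v),r=cv2.minEnclosingCircle(cn);print("bush top",onz(c,u,v,.04))
# green
g=lambda H,S,V:(H>45)&(H<85)&(S>100)&(V>30)
print(blobs(g(H,S,V)),blobs(g(H2,S2,V2)))
b=blobs(g(H,S,V))[0];print("handle top",onz(t,*b[1],.165),onz(t,*b[1],.14))
b=blobs(g(H2,S2,V2))[0];print("handle side (z .14)",onz(s,*b[1],.14))
print(tri(t,blobs(g(H,S,V))[0][1],s,b[1]))
# bars
for n,c,(H_,S_,V_),box in(("t",t,(H,S,V),(280,168,85,40)),("s",s,(H2,S2,V2),(268,150,65,80))):
    for b,lab in [(0,0)]:
        m=roi((S_<45)&(V_>135),*box);
        nn,l,st,ce=cv2.connectedComponentsWithStats(m.astype(np.uint8))
        for i in range(1,nn):
            if st[i,4]>60:
                v,u=np.nonzero(l==i);P=np.array([onz(c,x,y,.11)[:2] for x,y in zip(u,v)])
                vx,vy,x0,y0=cv2.fitLine(P.astype(np.float32),cv2.DIST_L2,0,.01,.01).ravel()
                k=(0.0-y0)/vy
                ext=((P-[x0,y0])@[vx,vy]);print(n,"bar",st[i],"mean",P.mean(0),"dir",vx,vy,"len",np.ptp(ext),"mid",np.array([x0,y0])+np.array([vx,vy])*(ext.max()+ext.min())/2)
E
```

```text
[(np.int32(20), array([332.95, 188.9 ]), array([331, 187,   5,   5], dtype=int32))] [(np.int32(25), array([300.4 , 185.96]), array([298, 184,   6,   5], dtype=int32))]
dot top [ 0.62873699 -0.05308175  0.068     ]
dot side [ 0.62885131 -0.04904776  0.068     ]
tri (array([ 0.62984452, -0.05327442,  0.06375036]), [np.float64(0.00029576227637879055), np.float64(0.00029576227637855544)])
[(np.int32(118), array([376.69, 259.61]), array([370, 253,  14,  14], dtype=int32))] [(np.int32(222), array([394.95, 177.17]), array([388, 169,  16,  17], dtype=int32))]
t ((376.73077392578125, 259.5), 6.749411106109619) (370, 253, 14, 14)
bush top [ 0.39798994 -0.19507883  0.04      ]
s ((394.96295166015625, 177.22222900390625), 8.763189315795898) (388, 169, 16, 17)
[(np.int32(61), array([243.57, 265.02]), array([239, 261,  10,   9], dtype=int32))] [(np.int32(275), array([382.31, 276.08]), array([376, 264,  14,  26], dtype=int32))]
handle top [0.37934762 0.22305419 0.165     ] [0.38016665 0.22635138 0.14      ]
handle side (z .14) [0.37973083 0.22708058 0.14      ]
(array([0.37996392, 0.22646706, 0.13917412]), [np.float64(0.00022979474206997151), np.float64(0.00022979474207001494)])
t bar [285 177  67   6 195] mean [ 0.6512223  -0.00440514] dir 0.054013494 -0.9985402 len 0.21279097698608018 mid [ 0.65117188 -0.00347331]
t bar [288 192  65   7 199] mean [ 0.60028627 -0.01131131] dir 0.0581295 -0.9983091 len 0.20514900990038173 mid [ 0.60019073 -0.00967102]
s bar [271 155  29  65 415] mean [0.65062551 0.00350331] dir 0.05817389 -0.99830645 len 0.23220142158272683 mid [ 0.65097093 -0.00242405]
s bar [293 158  26  66 409] mean [0.59828898 0.00275327] dir 0.058062855 -0.99831295 len 0.23285706841755532 mid [ 0.59869318 -0.00419678]
```

```bash
python3 -m inch '[{"delta_pos":[0,0,0],"rotation":[0,0,0.14]},{"delta_pos":[0,0,0],"rotation":[0,0,0.14]},{"delta_pos":[0,0,0],"rotation":[0,0,0.135]},{"delta_pos":[0,0,0],"rotation":[0,0,0]}]' 8.54; python3 - <<'E'
from m import *
H2,S2,V2=hs(s)
ms=roi((H2>10)&(H2<24)&(S2>150)&(V2>60),380,160,35,40)
# predicted extent of neck in side view for candidate centre -> compare bbox 388..404,169..186
for cx,cy in((.398,-.195),(.398,-.192)):
    P=np.array([proj(s,(cx+.024*np.cos(a),cy+.024*np.sin(a),.04)) for a in np.linspace(0,6.28,60)]);Q=np.array([proj(s,(cx+.034*np.cos(a),cy+.034*np.sin(a),0)) for a in np.linspace(0,6.28,60)])
    print(P.min(0),P.max(0),Q.min(0),Q.max(0))
print(blobs(ms))
o=get_obs();print(o["q"],o["eef_pos"],q2R(o["eef_rot"]).round(3))
E
```

```text
time_s: 0.7
eef_pos: [0.2323, -0.5259, 0.2312]
eef_rot: [-0.0, 1.0, -0.0, -0.0]
wrist_force: [-0.6, -0.3, 0.4]
opening: 1.002
[387.01271007 167.45477188] [404.49401218 179.15687215] [381.80704092 175.60288284] [406.02255271 192.21002988]
[386.84989638 168.14293882] [404.35901206 179.88275243] [381.63967811 176.28529932] [405.89286117 192.9448128 ]
[(np.int32(221), array([394.94, 177.14]), array([388, 169,  16,  17], dtype=int32))]
[-1.36130116e+00  1.80837885e-01  1.60709552e+00 -7.07607437e-06
  1.35381087e+00  2.05089406e-01] [ 0.23225782 -0.52596038  0.23122091] [[ 1.     0.004 -0.   ]
 [ 0.004 -1.     0.   ]
 [-0.    -0.    -1.   ]]
```

```bash
python3 -m inch '[{"delta_pos":[1.84,-3.7,0],"rotation":[0,0,0]},{"delta_pos":[1.84,-3.7,0],"rotation":[0,0,0]},{"delta_pos":[1.84,-3.7,0],"rotation":[0,0,0]},{"delta_pos":[1.84,-3.7,0],"rotation":[0,0,0]},{"delta_pos":[1.84,-3.7,0],"rotation":[0,0,0]},{"delta_pos":[1.84,-3.7,0],"rotation":[0,0,0]},{"delta_pos":[1.84,-3.7,0],"rotation":[0,0,0]},{"delta_pos":[1.84,-3.7,0],"rotation":[0,0,0]},{"delta_pos":[1.88,-3.7,0],"rotation":[0,0,0]},{"delta_pos":[0,0,0],"rotation":[0,0,0]}]'
python3 -m inch '[{"delta_pos":[0,0,3],"rotation":[0,0,0]},{"delta_pos":[0,0,3],"rotation":[0,0,0]},{"delta_pos":[0,0,3],"rotation":[0,0,0]},{"delta_pos":[0,0,3],"rotation":[0,0,0]},{"delta_pos":[0,0,3],"rotation":[0,0,0]},{"delta_pos":[0,0,0],"rotation":[0,0,0]},{"delta_pos":[0,0,0],"rotation":[0,0,0]}]'
python3 - <<'E'
from m import *
crop(t,320,200,110,120,5,"t1.png");crop(s,330,90,130,130,5,"s1.png")
E
```

```text
time_s: 1.8
eef_pos: [0.3994, -0.189, 0.2314]
eef_rot: [-0.001, 1.0, 0.005, 0.0]
wrist_force: [-0.1, -0.1, 0.8]
opening: 0.996
time_s: 2.5
eef_pos: [0.3977, -0.1933, 0.0815]
eef_rot: [-0.0, 1.0, 0.001, -0.0]
wrist_force: [0.0, -0.1, 0.0]
opening: 0.998
```

View pics/t1.png

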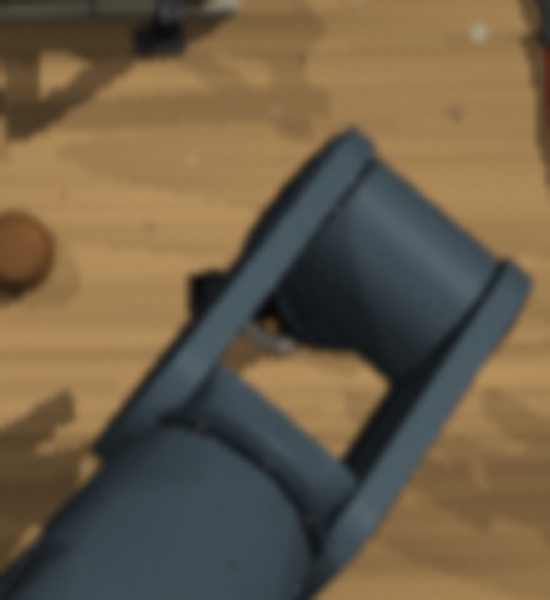

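View pics/s1.png

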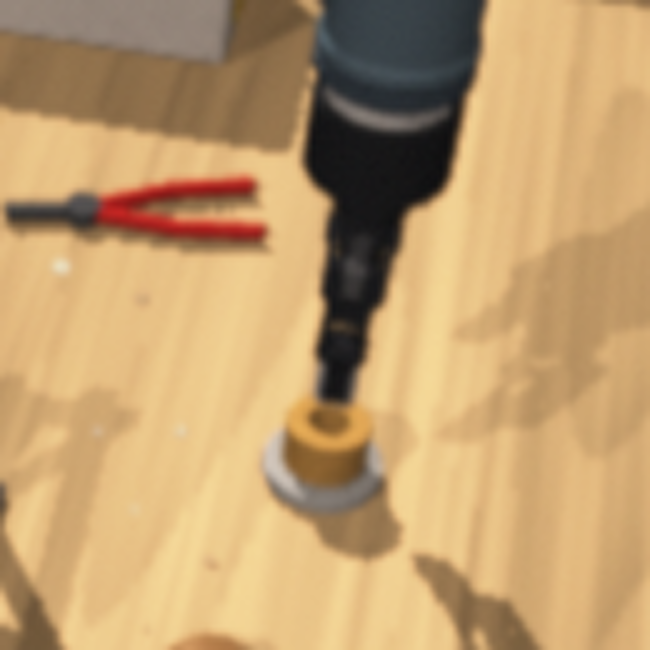

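Both fingers straddle the bush, whose neck sits at side (395,177). I'll lower and close.

```bash
python3 -m inch '[{"delta_pos":[0,0,2],"rotation":[0,0,0]},{"delta_pos":[0,0,2],"rotation":[0,0,0]},{"delta_pos":[0,0,1.5],"rotation":[0,0,0]},{"delta_pos":[0,0,1.2],"rotation":[0,0,0]},{"delta_pos":[0,0,0],"rotation":[0,0,0]},{"delta_pos":[0,0,0],"rotation":[0,0,0]}]'
python3 -m inch '[{"delta_pos":[0,0,0],"rotation":[0,0,0]},{"delta_pos":[0,0,0],"rotation":[0,0,0]},{"delta_pos":[0,0,0],"rotation":[0,0,0]},{"delta_pos":[0,0,0],"rotation":[0,0,0]},{"delta_pos":[0,0,0],"rotation":[0,0,0]},{"delta_pos":[0,0,0],"rotation":[0,0,0]},{"delta_pos":[0,0,0],"rotation":[0,0,0]}]' 3.5
python3 -m inch '[{"delta_pos":[0,0,-1],"rotation":[0,0,0]},{"delta_pos":[0,0,-2],"rotation":[0,0,0]},{"delta_pos":[0,0,-3],"rotation":[0,0,0]},{"delta_pos":[0,0,-4],"rotation":[0,0,0]},{"delta_pos":[0,0,-4],"rotation":[0,0,0]},{"delta_pos":[0,0,-4],"rotation":[0,0,0]},{"delta_pos":[0,0,-2],"rotation":[0,0,0]},{"delta_pos":[0,0,0],"rotation":[0,0,0]},{"delta_pos":[0,0,0],"rotation":[0,0,0]}]'
python3 - <<'E'
from m import *
crop(s,330,60,130,130,5,"s2.png")
E
```

```text
time_s: 3.2
eef_pos: [0.3986, -0.1934, 0.0151]
eef_rot: [0.0, 1.0, 0.001, 0.0]
wrist_force: [-0.2, -0.7, 0.2]
opening: 1.004
time_s: 3.9
eef_pos: [0.3988, -0.1938, 0.0155]
eef_rot: [0.001, 1.0, 0.0, 0.001]
wrist_force: [-1.7, 0.4, 9.6]
opening: 0.539
time_s: 4.8
eef_pos: [0.3975, -0.1924, 0.2137]
eef_rot: [-0.0, 1.0, 0.0, -0.0]
wrist_force: [-0.5, -0.2, -3.6]
opening: 0.535
```

View pics/s2.png

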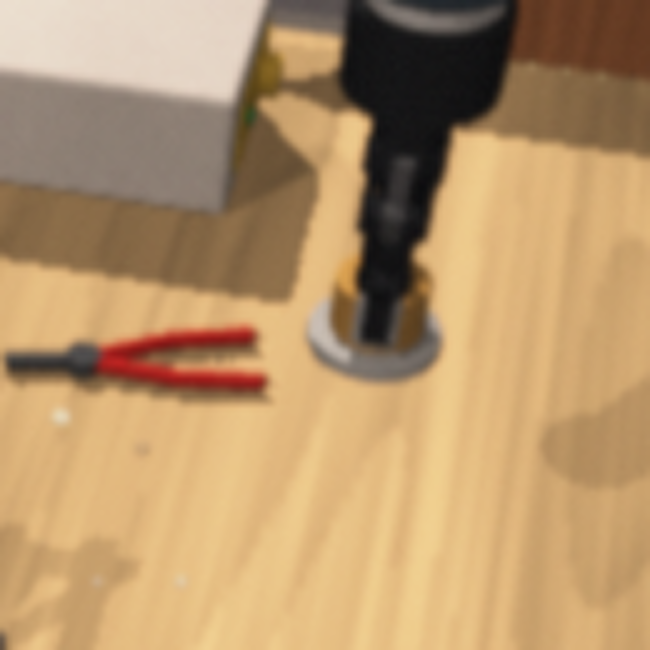

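The bush is held with its flange level, around side (405,127). I'll move it over the dot.

```bash
python3 -m inch '[{"delta_pos":[2.3,-1.4,0],"rotation":[0,0,0]},{"delta_pos":[2.3,-1.4,0],"rotation":[0,0,0]},{"delta_pos":[2.3,-1.4,0],"rotation":[0,0,0]},{"delta_pos":[2.3,-1.4,0],"rotation":[0,0,0]},{"delta_pos":[2.3,-1.4,0],"rotation":[0,0,0]},{"delta_pos":[2.3,-1.4,0],"rotation":[0,0,0]},{"delta_pos":[2.3,-1.4,0],"rotation":[0,0,0]},{"delta_pos":[2.3,-1.4,0],"rotation":[0,0,0]},{"delta_pos":[2.3,-1.4,0],"rotation":[0,0,0]},{"delta_pos":[2.3,-1.4,0],"rotation":[0,0,0]}]'
python3 -m inch '[{"delta_pos":[0,0,2],"rotation":[0,0,0]},{"delta_pos":[0,0,2],"rotation":[0,0,0]},{"delta_pos":[0,0,0],"rotation":[0,0,0]},{"delta_pos":[0,0,0],"rotation":[0,0,0]},{"delta_pos":[0,0,0],"rotation":[0,0,0]}]'
python3 - <<'E'
from m import *
print(get_obs()["eef_pos"])
crop(s,255,100,120,150,5,"s3.png")
H2,S2,V2=hs(s);ms=roi((H2>10)&(H2<24)&(S2>150)&(V2>60),270,120,70,70);print(blobs(ms))
E
```

```text
time_s: 5.9
eef_pos: [0.6275, -0.0517, 0.2112]
eef_rot: [-0.001, 1.0, 0.0, -0.002]
wrist_force: [-0.0, -0.3, -3.2]
opening: 0.535
time_s: 6.4
eef_pos: [0.6282, -0.0529, 0.1748]
eef_rot: [0.0, 1.0, 0.0, 0.0]
wrist_force: [-0.2, 0.1, -3.0]
opening: 0.534
[ 0.62849391 -0.05304025  0.17545482]
[(np.int32(117), array([305.33, 149.62]), array([302, 141,   8,  19], dtype=int32)), (np.int32(109), array([298.7 , 179.28]), array([293, 169,  13,  21], dtype=int32)), (np.int32(16), array([317.75, 174.44]), array([316, 171,   4,   8], dtype=int32))]
```

View pics/s3.png

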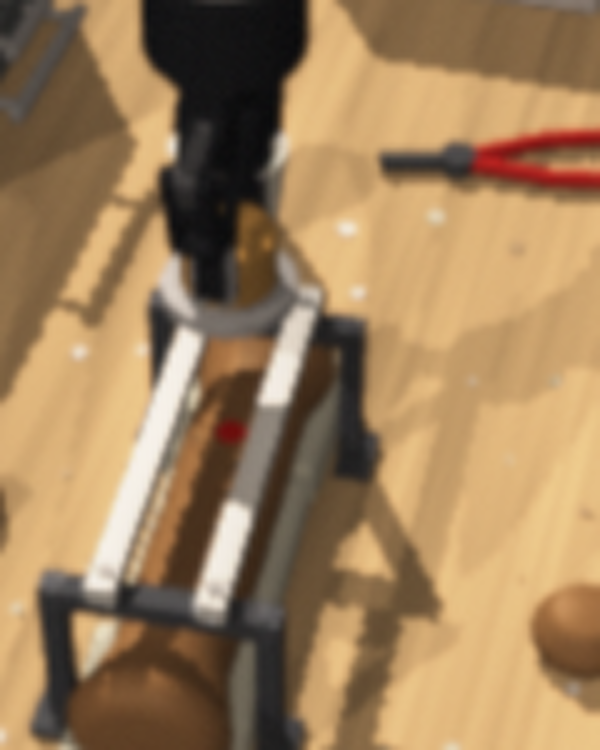

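The bush hangs over the bars beyond the dot in projection, with the flange at columns 287–316. I'll check its offset in the grip against a projection.

```bash
python3 - <<'E'
from m import *
p=get_obs()["eef_pos"]
a=np.linspace(0,6.28,100)
for z in(.160,.170):
    Q=np.array([proj(s,(p[0]+.034*np.cos(x),p[1]+.034*np.sin(x),z)) for x in a]);print(z,Q.min(0),Q.max(0))
r=s["color"]
print(proj(s,p))
S=hs(s)[1];V=hs(s)[2]
for v in range(153,168,2): print(v,[(int(x),int(y)) for x,y in zip(S[v,283:322],V[v,283:322])])
E
```

```text
0.16 [286.51651972 148.93866009] [314.33014575 166.97777842]
0.17 [286.36348077 145.80073873] [314.35291266 163.81945115]
[300.3366734  152.90055398]
153 [(115, 218), (113, 223), (112, 226), (104, 227), (84, 225), (49, 220), (31, 213), (37, 191), (92, 139), (126, 107), (65, 78), (20, 39), (13, 20), (13, 19), (13, 19), (0, 20), (21, 36), (25, 61), (42, 73), (104, 76), (160, 94), (167, 98), (166, 95), (170, 90), (166, 86), (169, 80), (129, 83), (61, 112), (35, 155), (32, 165), (48, 159), (89, 146), (115, 142), (121, 152), (118, 184), (113, 221), (110, 230), (111, 230), (110, 230)]
155 [(113, 222), (112, 225), (108, 226), (89, 224), (50, 219), (28, 217), (27, 215), (37, 195), (81, 148), (113, 113), (61, 83), (25, 41), (12, 22), (12, 21), (13, 19), (12, 22), (15, 33), (23, 56), (42, 73), (100, 79), (154, 91), (167, 93), (164, 92), (166, 89), (167, 84), (166, 80), (142, 77), (81, 85), (36, 114), (31, 146), (39, 158), (64, 148), (104, 142), (120, 142), (119, 152), (118, 179), (117, 210), (112, 227), (110, 230)]
157 [(113, 223), (112, 216), (102, 197), (71, 187), (35, 197), (26, 214), (26, 
[... 1774 characters left out ...]
 118), (32, 118), (30, 120), (30, 118), (31, 117), (29, 115), (34, 113), (32, 110), (33, 107), (35, 103), (34, 97), (31, 90), (26, 77), (25, 70), (29, 80), (31, 146), (31, 212), (29, 225), (30, 224), (30, 220), (33, 193), (35, 118), (29, 53), (8, 34), (14, 37), (11, 45)]
167 [(108, 224), (111, 182), (92, 94), (16, 47), (6, 42), (23, 55), (43, 119), (35, 205), (18, 238), (18, 240), (23, 233), (30, 216), (36, 172), (58, 128), (92, 128), (88, 130), (86, 130), (90, 133), (94, 135), (93, 135), (94, 130), (102, 130), (112, 125), (114, 114), (113, 104), (114, 94), (92, 94), (49, 134), (34, 197), (29, 221), (28, 224), (30, 221), (31, 203), (36, 149), (39, 78), (26, 40), (15, 35), (23, 34), (15, 34)]
```

The projection matches within a pixel, so the bush is centred at the TCP. I'll lower it.

```bash
python3 -m inch '[{"delta_pos":[0,-0.1,1.5],"rotation":[0,0,0]},{"delta_pos":[0,-0.1,1.5],"rotation":[0,0,0]},{"delta_pos":[0,0,1],"rotation":[0,0,0]},{"delta_pos":[0,0,0.6],"rotation":[0,0,0]},{"delta_pos":[0,0,0],"rotation":[0,0,0]},{"delta_pos":[0,0,0],"rotation":[0,0,0]}]'
python3 -m inch '[{"delta_pos":[0,0,0.15],"rotation":[0,0,0]},{"delta_pos":[0,0,0.1],"rotation":[0,0,0]},{"delta_pos":[0,0,0],"rotation":[0,0,0]},{"delta_pos":[0,0,0],"rotation":[0,0,0]}]'
```

```text
time_s: 7.2
eef_pos: [0.628, -0.0507, 0.1281]
eef_rot: [0.0, 1.0, 0.0, -0.0]
wrist_force: [-0.9, -0.3, -2.8]
opening: 0.534
time_s: 7.6
eef_pos: [0.628, -0.0507, 0.1259]
eef_rot: [0.0, 1.0, 0.0, 0.0]
wrist_force: [1.3, -0.3, -2.9]
opening: 0.532
```

```bash
python3 -m inch '[{"delta_pos":[0,0,0.1],"rotation":[0,0,0]},{"delta_pos":[0,0,0],"rotation":[0,0,0]},{"delta_pos":[0,0,0],"rotation":[0,0,0]}]'; python3 -m inch '[{"delta_pos":[0,0,0.1],"rotation":[0,0,0]},{"delta_pos":[0,0,0],"rotation":[0,0,0]},{"delta_pos":[0,0,0],"rotation":[0,0,0]}]'
```

```text
time_s: 7.9
eef_pos: [0.628, -0.0507, 0.1256]
eef_rot: [0.0, 1.0, 0.0, 0.0]
wrist_force: [-4.3, 0.4, 5.3]
opening: 0.535
time_s: 8.2
eef_pos: [0.628, -0.0507, 0.1256]
eef_rot: [0.0, 1.0, 0.0, 0.0]
wrist_force: [-6.5, 1.7, 11.6]
opening: 0.536
```

```bash
python3 -m inch '[{"delta_pos":[0,0,-0.1],"rotation":[0,0,0]},{"delta_pos":[0,0,0],"rotation":[0,0,0]}]'
python3 -m inch '[{"delta_pos":[0,0,0],"rotation":[0,0,0]},{"delta_pos":[0,0,0],"rotation":[0,0,0]},{"delta_pos":[0,0,0],"rotation":[0,0,0]},{"delta_pos":[0,0,0],"rotation":[0,0,0]},{"delta_pos":[0,0,0],"rotation":[0,0,0]},{"delta_pos":[0,0,0],"rotation":[0,0,0]}]' 7.6
python3 -m inch '[{"delta_pos":[0,0,-1],"rotation":[0,0,0]},{"delta_pos":[0,0,-2],"rotation":[0,0,0]},{"delta_pos":[0,0,-3],"rotation":[0,0,0]},{"delta_pos":[0,0,-4],"rotation":[0,0,0]},{"delta_pos":[0,0,-4],"rotation":[0,0,0]},{"delta_pos":[0,0,-2],"rotation":[0,0,0]},{"delta_pos":[0,0,0],"rotation":[0,0,0]}]'
python3 - <<'E'
from m import *
crop(s,255,120,80,110,6,"s4.png")
H2,S2,V2=hs(s);ms=roi((H2>10)&(H2<24)&(S2>150)&(V2>60),270,120,70,70);print(blobs(ms))
E
```

```text
time_s: 8.4
eef_pos: [0.628, -0.0507, 0.1256]
eef_rot: [0.0, 1.0, 0.0, 0.0]
wrist_force: [-4.7, 0.1, 6.9]
opening: 0.535
time_s: 9.0
eef_pos: [0.6279, -0.0507, 0.1247]
eef_rot: [-0.0, 1.0, 0.0, -0.0]
wrist_force: [-0.2, -0.3, 0.6]
opening: 0.891
time_s: 9.7
eef_pos: [0.6299, -0.0512, 0.2904]
eef_rot: [0.001, 1.0, 0.0, 0.004]
wrist_force: [0.6, 0.5, 0.2]
opening: 0.891
[(np.int32(293), array([300.51, 166.25]), array([291, 157,  19,  20], dtype=int32)), (np.int32(15), array([317.93, 173.73]), array([316, 171,   5,   7], dtype=int32)), (np.int32(17), array([296.06, 187.35]), array([293, 184,   7,   6], dtype=int32))]
```

View pics/s4.png

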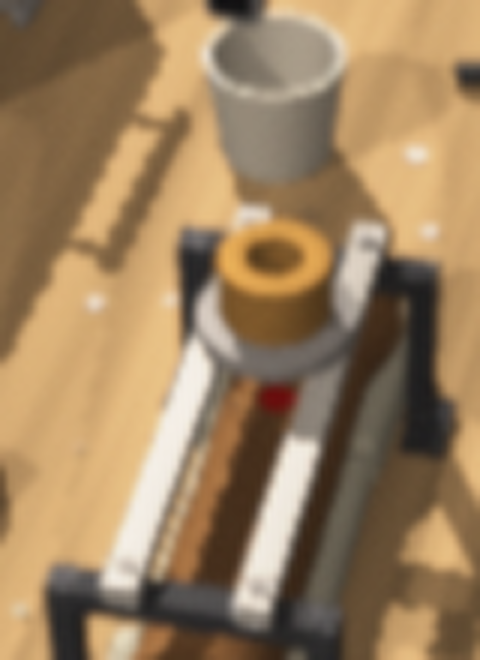

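The bush stands flat across both bars, with its bore at side (301,162) above the red dot. Next is the holder, and I'll check the bush from the top camera on the way.

```bash
python3 -m inch '[{"delta_pos":[-2.48,-2.77,0],"rotation":[0,0,0]},{"delta_pos":[-2.48,-2.77,0],"rotation":[0,0,0]},{"delta_pos":[-2.48,-2.77,0],"rotation":[0,0,0]},{"delta_pos":[-2.48,-2.77,0],"rotation":[0,0,0]},{"delta_pos":[-2.48,-2.77,0],"rotation":[0,0,0]},{"delta_pos":[-2.48,-2.77,0],"rotation":[0,0,0]},{"delta_pos":[-2.48,-2.77,0],"rotation":[0,0,0]},{"delta_pos":[-2.48,-2.77,0],"rotation":[0,0,0]},{"delta_pos":[-2.48,-2.77,0],"rotation":[0,0,0]},{"delta_pos":[-2.48,-2.77,0],"rotation":[0,0,0]}]'
python3 -m inch '[{"delta_pos":[0,0,2],"rotation":[0,0,0]},{"delta_pos":[0,0,2],"rotation":[0,0,0]},{"delta_pos":[0,0,2],"rotation":[0,0,0]},{"delta_pos":[0,0,2],"rotation":[0,0,0]},{"delta_pos":[0,0,0],"rotation":[0,0,0]},{"delta_pos":[0,0,0],"rotation":[0,0,0]}]'
python3 - <<'E'
from m import *
print(get_obs()["eef_pos"],get_obs()["q"].round(2))
crop(s,320,160,120,150,4,"s5.png");crop(t,300,160,70,60,8,"t5.png")
H,S,V=hs(t);mt=roi((H>12)&(H<26)&(S>150)&(V>60),318,170,32,35);print(blobs(mt))
E
cd pics; python3 -c "
import cv2;a=cv2.imread('s5.png');b=cv2.imread('t5.png');b=cv2.resize(b,None,fx=.55,fy=.55)
b=cv2.copyMakeBorder(b,0,a.shape[0]-b.shape[0],0,0,0);cv2.imwrite('c5.png',cv2.hconcat([a,b]))"
```

```text
time_s: 10.8
eef_pos: [0.3775, 0.2267, 0.2828]
eef_rot: [0.0, 1.0, 0.0, -0.002]
wrist_force: [0.1, 0.1, 0.5]
opening: 0.893
time_s: 11.4
eef_pos: [0.3788, 0.2259, 0.2039]
eef_rot: [0.0, 1.0, 0.0, -0.001]
wrist_force: [-0.1, 0.3, -0.7]
opening: 0.89
[0.38000636 0.22616786 0.20535492] [ 0.27 -0.1   1.95  0.    1.29  1.84]
[(np.int32(148), array([333.41, 185.11]), array([327, 178,  14,  15], dtype=int32)), (np.int32(26), array([347.58, 184.62]), array([345, 182,   5,   8], dtype=int32)), (np.int32(16), array([319.5, 185.5]), array([318, 184,   4,   4], dtype=int32))]
```

View pics/c5.png

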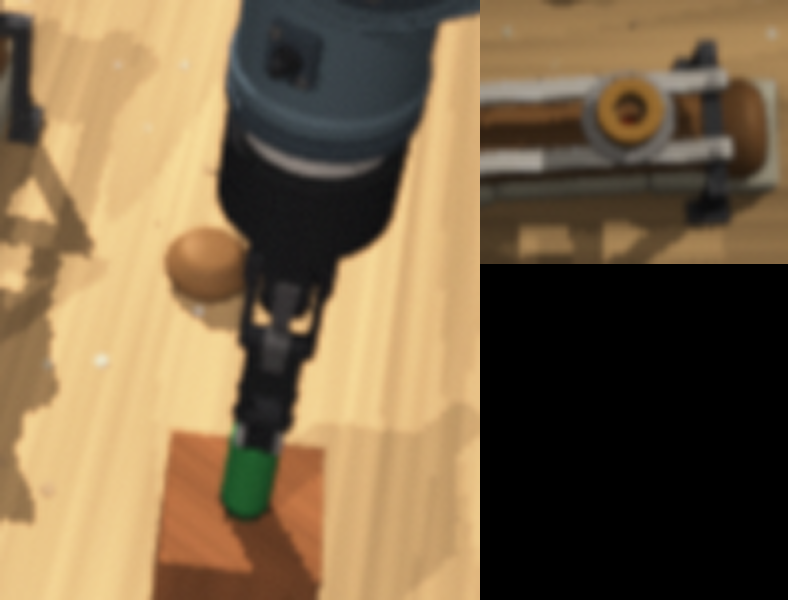

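The gripper is centred over the handle at side (382,276). From the top camera, the red dot shows through the bush bore at (333,185). I'll lower to the handle and grip it.

```bash
python3 -m inch '[{"delta_pos":[0,0,2],"rotation":[0,0,0]},{"delta_pos":[0,0,2],"rotation":[0,0,0]},{"delta_pos":[0,0,2],"rotation":[0,0,0]},{"delta_pos":[0,0,1.8],"rotation":[0,0,0]},{"delta_pos":[0,0,0],"rotation":[0,0,0]},{"delta_pos":[0,0,0],"rotation":[0,0,0]},{"delta_pos":[0,0,0],"rotation":[0,0,0]}]'
python3 - <<'E'
from m import *
crop(s,330,180,100,120,5,"s6.png")
H,S,V=hs(t);mt=roi((H>12)&(H<26)&(S>150)&(V>60),325,175,18,20)
cn=max(cv2.findContours(mt.astype(np.uint8),cv2.RETR_EXTERNAL,cv2.CHAIN_APPROX_NONE)[0],key=cv2.contourArea);(u,v),r=cv2.minEnclosingCircle(cn);print(u,v,r,"bush top-cam",onz(t,u,v,.15))
p=get_obs()["eef_pos"];print(p)
H2,S2,V2=hs(s);g=(H2>45)&(H2<85)&(S2>100)&(V2>30);print(blobs(g))
for z in(.17,.11):print([proj(s,(p[0]+d,p[1],z)).round(1) for d in(-.013,.013)])
E
```

```text
time_s: 12.2
eef_pos: [0.3808, 0.2264, 0.1283]
eef_rot: [-0.0, 1.0, 0.0, 0.001]
wrist_force: [0.3, -0.8, 0.4]
opening: 0.891
333.5 185.0 7.159010887145996 bush top-cam [ 0.62553163 -0.05062306  0.15      ]
[0.38062639 0.22637477 0.12809765]
[(np.int32(16), array([379.5, 266.5]), array([378, 265,   4,   4], dtype=int32)), (np.int32(10), array([388.3, 268.7]), array([387, 267,   4,   4], dtype=int32))]
[array([390.3, 268. ]), array([376.9, 265.2])]
[array([386.7, 285.8]), array([373.9, 283. ])]
```

View pics/s6.png

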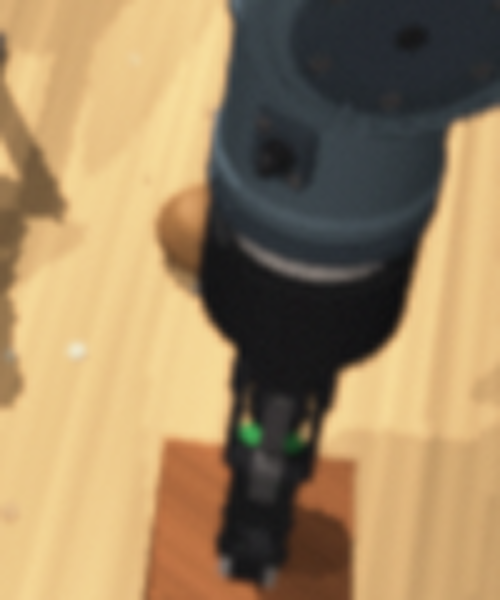

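The handle lies between the fingers, and its extents match the projection. I'll close, then lift.

```bash
python3 -m inch '[{"delta_pos":[0,0,0],"rotation":[0,0,0]},{"delta_pos":[0,0,0],"rotation":[0,0,0]},{"delta_pos":[0,0,0],"rotation":[0,0,0]},{"delta_pos":[0,0,0],"rotation":[0,0,0]},{"delta_pos":[0,0,0],"rotation":[0,0,0]},{"delta_pos":[0,0,0],"rotation":[0,0,0]},{"delta_pos":[0,0,0],"rotation":[0,0,0]},{"delta_pos":[0,0,0],"rotation":[0,0,0]},{"delta_pos":[0,0,0],"rotation":[0,0,0]}]' 1.2
```

```text
time_s: 13.2
eef_pos: [0.3798, 0.2262, 0.1271]
eef_rot: [-0.0, 1.0, 0.0, 0.0]
wrist_force: [-0.6, 0.5, 5.7]
opening: 0.29
```

```bash
python3 -m inch '[{"delta_pos":[0,0,-1],"rotation":[0,0,0]},{"delta_pos":[0,0,-2],"rotation":[0,0,0]},{"delta_pos":[0,0,-2],"rotation":[0,0,0]},{"delta_pos":[0,0,-2],"rotation":[0,0,0]},{"delta_pos":[0,0,-2],"rotation":[0,0,0]},{"delta_pos":[0,0,-2],"rotation":[0,0,0]},{"delta_pos":[0,0,-2],"rotation":[0,0,0]},{"delta_pos":[0,0,-2],"rotation":[0,0,0]},{"delta_pos":[0,0,-2],"rotation":[0,0,0]},{"delta_pos":[0,0,-1],"rotation":[0,0,0]}]'
python3 -m inch '[{"delta_pos":[0,0,0],"rotation":[0,0,0]},{"delta_pos":[0,0,0],"rotation":[0,0,0]},{"delta_pos":[0,0,0],"rotation":[0,0,0]}]'
python3 - <<'E'
from m import *
print(get_obs()["eef_pos"])
crop(s,330,130,110,190,3,"s7.png");crop(t,200,220,90,90,6,"t7.png")
p=get_obs()["eef_pos"];print("tip pred",proj(s,p-[0,0,.117]),"handle foot",proj(s,p-[0,0,.017]))
E
cd pics; python3 -c "
import cv2;a=cv2.imread('s7.png');b=cv2.imread('t7.png');b=cv2.resize(b,None,fx=.8,fy=.8)
b=cv2.copyMakeBorder(b,0,a.shape[0]-b.shape[0],0,0,0);cv2.imwrite('c7.png',cv2.hconcat([a,b]))"
```

```text
time_s: 14.2
eef_pos: [0.3801, 0.2262, 0.3087]
eef_rot: [-0.0, 1.0, 0.0, 0.001]
wrist_force: [0.1, -0.2, -0.8]
opening: 0.289
time_s: 14.5
eef_pos: [0.379, 0.2259, 0.3055]
eef_rot: [0.0, 1.0, 0.0, -0.001]
wrist_force: [-0.5, 0.1, -1.2]
opening: 0.289
[0.37915886 0.22594989 0.30568631]
tip pred [385.51919652 260.69142046] handle foot [392.09710671 225.8723302 ]
```

View pics/c7.png

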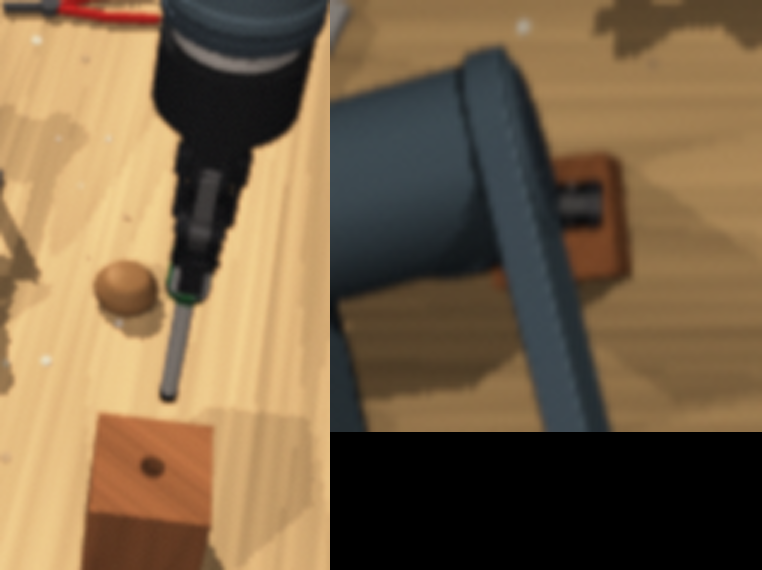

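The probe is held upright. Its tip is at side (386,262), against a predicted (385.5,260.7). I'll move it over the bush.

```bash
python3 -m inch '[{"delta_pos":[2.48,2.77,0],"rotation":[0,0,0]},{"delta_pos":[2.48,2.77,0],"rotation":[0,0,0]},{"delta_pos":[2.48,2.77,0],"rotation":[0,0,0]},{"delta_pos":[2.48,2.77,0],"rotation":[0,0,0]},{"delta_pos":[2.48,2.77,0],"rotation":[0,0,0]},{"delta_pos":[2.48,2.77,0],"rotation":[0,0,0]},{"delta_pos":[2.48,2.77,0],"rotation":[0,0,0]},{"delta_pos":[2.48,2.77,0],"rotation":[0,0,0]},{"delta_pos":[2.48,2.77,0],"rotation":[0,0,0]},{"delta_pos":[2.48,2.77,0],"rotation":[0,0,0]}]'
python3 -m inch '[{"delta_pos":[0,0,0],"rotation":[0,0,0]},{"delta_pos":[0,0,0],"rotation":[0,0,0]},{"delta_pos":[0,0,0],"rotation":[0,0,0]},{"delta_pos":[0,0,0],"rotation":[0,0,0]},{"delta_pos":[0,0,0],"rotation":[0,0,0]}]'
python3 - <<'E'
from m import *
p=get_obs()["eef_pos"];print(p)
crop(s,275,100,55,90,6,"s8.png");crop(t,290,160,80,60,5,"t8.png")
print("tip pred",proj(s,p-[0,0,.117]),"foot",proj(s,p-[0,0,.017]),"bush top",proj(s,(.628,-.0507,.15)))
a=np.linspace(0,6.28,100)
for r in(.024,.012):
  Q=np.array([proj(s,(.628+r*np.cos(x),-.0507+r*np.sin(x),.15)) for x in a]);print(r,Q.min(0),Q.max(0))
E
cd pics; python3 -c "
import cv2;a=cv2.imread('s8.png');b=cv2.imread('t8.png')
b=cv2.copyMakeBorder(b,0,a.shape[0]-b.shape[0],0,0,0);cv2.imwrite('c8.png',cv2.hconcat([a,b]))"
```

```text
time_s: 15.6
eef_pos: [0.6285, -0.0519, 0.3057]
eef_rot: [-0.0, 1.0, 0.0, -0.001]
wrist_force: [1.0, 1.2, -1.0]
opening: 0.291
time_s: 16.1
eef_pos: [0.6276, -0.0497, 0.3072]
eef_rot: [0.0, 1.0, 0.001, 0.0]
wrist_force: [-0.3, 0.7, -1.2]
opening: 0.291
[ 0.62771404 -0.05002574  0.30723313]
tip pred [300.16174254 148.91696936] foot [299.43902653 114.16431597] bush top [300.39151231 161.48110562]
0.024 [290.61746121 155.18784798] [310.15393972 167.96765132]
0.012 [295.50731339 158.31124254] [305.2743378 164.7000389]
```

View pics/c8.png

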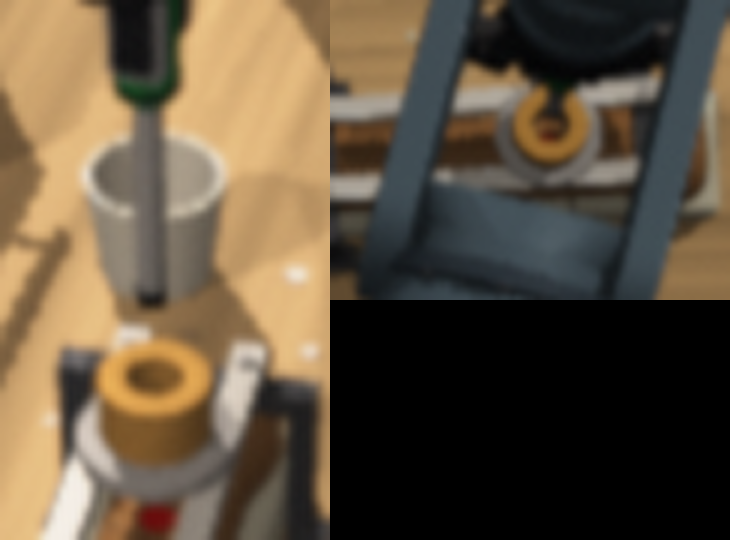

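The rod tip at side (300,149) stands right above the bore at (300,161.5). In the top view the dot still shows in the bore. I'll refine the lateral alignment with sub-pixel edges.

```bash
cat > e.py <<'E'
from m import *
from scipy.ndimage import gaussian_filter
def edges(c,v,u0,u1,ch=2,k=2):
    # two strongest opposed gradient positions along row
    I=c["color"].astype(float)[v]; g=np.zeros(I.shape[0])
    d=np.gradient(I,axis=0); m=np.linalg.norm(d,axis=1); return m
def peak(m,a,b):
    w=m[a:b+1]; i=a+int(np.argmax(w)); 
    l,c0,r=m[i-1],m[i],m[i+1]; return i+.5*(l-r)/(l-2*c0+r)
E
python3 - <<'E'
from e import *
p=get_obs()["eef_pos"];print(p)
for v in range(119,148,3):
    m=edges(s,v,0,0); a,b=peak(m,294,299),peak(m,300,305)
    z=.3072-.017-.1*(v-114.2)/(148.9-114.2)
    print("rod",v,round(a,2),round(b,2),"mid",round((a+b)/2,2),"pred",[proj(s,(p[0]+d,p[1],z)).round(2)[0] for d in(.006,0,-.006)])
for v in range(160,173,2):
    m=edges(s,v,0,0);a,b=peak(m,288,294),peak(m,306,313);print("neck",v,round(a,2),round(b,2),round((a+b)/2,2))
print([proj(s,(.628,-.0507,z)) for z in(.15,.12)])
E
```

```text
[ 0.62777834 -0.05031542  0.30709567]
rod 119 296.65 301.87 mid 299.26 pred [np.float64(297.01), np.float64(299.55), np.float64(302.1)]
rod 122 296.44 301.95 mid 299.19 pred [np.float64(297.09), np.float64(299.62), np.float64(302.15)]
rod 125 296.66 302.14 mid 299.4 pred [np.float64(297.17), np.float64(299.68), np.float64(302.2)]
rod 128 299.39 302.11 mid 300.75 pred [np.float64(297.25), np.float64(299.75), np.float64(302.25)]
rod 131 299.6 302.27 mid 300.94 pred [np.float64(297.32), np.float64(299.81), np.float64(302.3)]
rod 134 296.63 302.32 mid 299.48 pred [np.float64(297.4), np.float64(299.87), np.float64(302.35)]
rod 137 297.11 302.17 mid 299.64 pred [np.float64(297.47), np.float64(299.93), np.float64(302.4)]
rod 140 297.23 302.32 mid 299.77 pred [np.float64(297.55), np.float64(299.99), np.float64(302.44)]
rod 143 297.34 302.31 mid 299.82 pred [np.float64(297.62), np.float64(300.05), np.float64(302.49)]
rod 146 297.18 302.38 mid 299.78 pred [np.float64(297.7), np.float64(300.11), np.float64(302.53)]
neck 160 291.31 312.25 301.78
neck 162 290.7 312.07 301.38
neck 164 290.61 311.34 300.98
neck 166 289.26 310.84 300.05
neck 168 288.08 310.14 299.11
neck 170 291.01 310.11 300.56
neck 172 291.24 310.88 301.06
[array([300.39151231, 161.48110562]), array([300.58139005, 170.58374266])]
```

Rod and neck agree within about 1 mm, and the rod shows no tilt. I'll nudge x by −0.8 mm and start lowering.

```bash
python3 -m inch '[{"delta_pos":[-0.08,0,1],"rotation":[0,0,0]},{"delta_pos":[0,0,1],"rotation":[0,0,0]},{"delta_pos":[0,0,1],"rotation":[0,0,0]},{"delta_pos":[0,0,0],"rotation":[0,0,0]},{"delta_pos":[0,0,0],"rotation":[0,0,0]},{"delta_pos":[0,0,0],"rotation":[0,0,0]},{"delta_pos":[0,0,0],"rotation":[0,0,0]}]'
python3 - <<'E'
from m import *
for i in range(2): print(get_obs()["eef_pos"]); camera("top")
crop(s,275,110,55,80,7,"s9.png")
p=get_obs()["eef_pos"];print("tip pred",proj(s,p-[0,0,.117]))
E
```

```text
time_s: 17.0
eef_pos: [0.6274, -0.0508, 0.2774]
eef_rot: [0.0, 1.0, 0.0, 0.001]
wrist_force: [0.5, -0.1, -2.0]
opening: 0.285
[ 0.62732001 -0.05076746  0.2772983 ]
[ 0.62727742 -0.0507639   0.27721427]
tip pred [300.63030044 158.37167406]
```

View pics/s9.png

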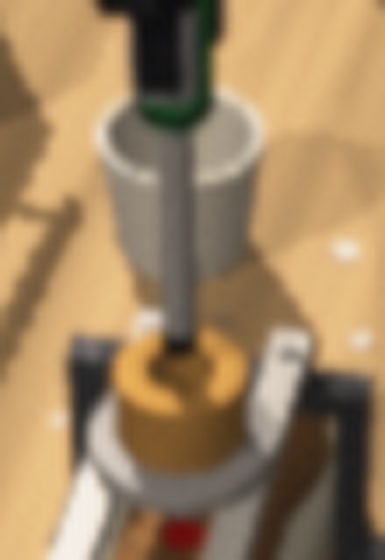

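The rod tip (crop column 179) is in line with the bush centre (181), just above the bore. I'll lower it gently.

```bash
python3 -m inch '[{"delta_pos":[0,0,0.7],"rotation":[0,0,0]},{"delta_pos":[0,0,0.9],"rotation":[0,0,0]},{"delta_pos":[0,0,0.9],"rotation":[0,0,0]},{"delta_pos":[0,0,0.9],"rotation":[0,0,0]},{"delta_pos":[0,0,0.6],"rotation":[0,0,0]},{"delta_pos":[0,0,0],"rotation":[0,0,0]},{"delta_pos":[0,0,0],"rotation":[0,0,0]}]'
python3 -m inch '[{"delta_pos":[0,0,0.7],"rotation":[0,0,0]},{"delta_pos":[0,0,0.9],"rotation":[0,0,0]},{"delta_pos":[0,0,0.9],"rotation":[0,0,0]},{"delta_pos":[0,0,0.7],"rotation":[0,0,0]},{"delta_pos":[0,0,0.4],"rotation":[0,0,0]},{"delta_pos":[0,0,0],"rotation":[0,0,0]},{"delta_pos":[0,0,0],"rotation":[0,0,0]},{"delta_pos":[0,0,0],"rotation":[0,0,0]},{"delta_pos":[0,0,0],"rotation":[0,0,0]},{"delta_pos":[0,0,0],"rotation":[0,0,0]}]'
python3 - <<'E'
from e import *
o=get_obs();print(o["eef_pos"],o["dq"].round(4),q2R(o["eef_rot"]).round(4)[:,2])
crop(s,265,125,65,75,7,"s10.png");crop(t,300,160,70,55,10,"t10.png")
p=o["eef_pos"]
for v in range(147,157,2):
    m=edges(s,v,0,0);a,b=peak(m,295,299),peak(m,301,305);print("rod",v,round(a,2),round(b,2),round((a+b)/2,2))
print("tip",proj(s,p-[0,0,.117]),"foot",proj(s,p-[0,0,.017]))
E
```

```text
time_s: 17.9
eef_pos: [0.6271, -0.0507, 0.2367]
eef_rot: [-0.0, 1.0, 0.0, -0.0]
wrist_force: [0.1, 0.1, -0.7]
opening: 0.291
time_s: 18.9
eef_pos: [0.6273, -0.0507, 0.2012]
eef_rot: [0.0, 1.0, 0.0, 0.0]
wrist_force: [0.1, 0.1, -1.5]
opening: 0.292
[ 0.62717564 -0.05071008  0.20102325] [-0.0009  0.002   0.0018  0.0003  0.0001  0.0005] [ 4.e-04 -1.e-04 -1.e+00]
rod 147 294.1 305.29 299.7
rod 149 288.12 305.75 296.94
rod 151 292.43 305.31 298.87
rod 153 295.18 304.14 299.66
rod 155 298.04 302.71 300.37
tip [301.11083343 181.12357349] foot [300.49786921 150.79168058]
```

View pics/s10.png

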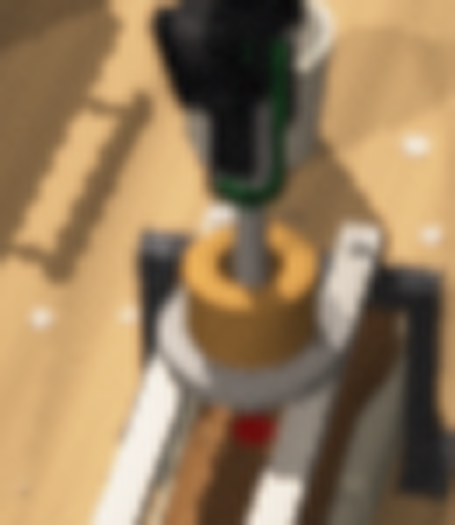

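View pics/t10.png

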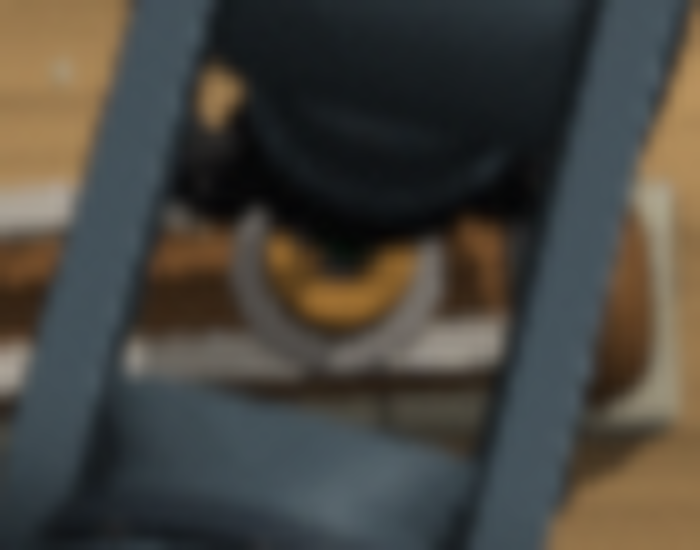

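In the side view the rod stands in the middle of the bore, with rod and neck centre both at crop column 250. The tip height works out to about 84 mm, some 16 mm above the bone. The arm is still, so I'm handing in.

```bash
python3 -c "
from bench import hand_in,get_obs
print(get_obs()['time_s'],hand_in())"
```

```text
the job is handed in; nothing more can be done
19.0 None
```

I stood the bush flange down across both bars over the red dot and let go. I then lifted the probe from its holder and lowered its rod through the bore. I handed in at 19.0 s with the probe still held there; no verdict is reported.

**Last checks:**
- **Centring:** in the side view the rod and the bush neck agree within about 1 mm, and neither showed visible tilt.
- **Bush over the dot:** before the probe went in, the top camera showed the red dot through the bore.
- **Tip height:** about 84 mm, or roughly 16 mm above the bone. This comes from the gripper height at the grasp, not from a direct sighting of the tip.
- **Stillness and contact:** the arm was practically still, and the wrist force showed only the probe's weight. No contact with the bush or bone showed up.

**What disagreed:**
- **Bush position:** the top camera put the bush about 2 mm nearer the robot (x = 0.6255 m) than the side camera and the release position (0.627–0.628 m). I went with the latter.
- **Dot position:** the two cameras differed by 4 mm along the bone, so I used the mean. The bush should still be within the 8 mm allowed.
- **Final rod edges:** the sub-pixel edge check on the rod was unusable in the last picture because of the clutter around it, so the final centring rests on the picture itself.

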